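Shift the peg lathe into third

TASK

Put the lathe into third gear: with the outside of the fingers, push the red gear lever along its gate to the cross lane, across to the right, then forward until it is fully home in the third slot, without letting it into the fourth. Push gently, never grip the lever, leave everything else on the bench and on the lathe where it stands, and finish clear of the lever.

Things in the scene. Friction and masses are not known exactly. Their poses are not given: they have to be found in the camera images.
- lathe: green bench lathe, fixed. Its x is 'forward' (away from the robot, turned by up to 0.25 rad), y left, z up. Origin on the bench under the middle of the headstock, a box 250 mm (x) by 240 mm (y), flat top 124 mm up, with an aluminium gate plate 132 (x) by 110 (y) mm centred on it. Bed, chuck and tailstock lie left of the headstock, up to 130 mm high
- gate_centre (a point): middle of the H slot, on the gate plate's upper face, 136 mm above the bench. Two legs along x, centred 24 mm left and right of here, run 36 mm forward and back of it; a cross lane along y joins them here; all 20 mm wide. Dots by the leg ends number the slots: 1 left forward, 2 left back, 3 (red dots) right forward, 4 right back
- slot3 (a point): where the lever's 12 mm shaft stands in the gate when fully home in the third slot: 30 mm forward and 24 mm right of the middle, on the plate's upper face
- knob: red gear-lever knob, 34 mm diameter, 44 mm tall; origin at its middle, z along the shaft. The 12 mm shaft passes down through the gate to a hidden pivot 35 mm above the bench under the gate's middle, 165 mm below the knob's middle (200 mm above the bench when upright). It stays where left; about 2 N at the knob moves it
- across (a joint): sideways lean of the lever, rad: 0 upright, negative to the left, positive to the right; about -0.24 in the left leg (play 0.04), +0.24 in the right leg. Knob moves about 40 mm to the side at 0.24
- along (a joint): forward lean of the lever, rad: 0 at the cross lane (can cross within about 0.04), positive forward, negative back; about +0.29 fully forward at the slot's hard end, -0.29 fully back. Knob moves 47 mm at 0.29. At the start anywhere along the left leg
- mug: white mug, 80 mm across, 95 mm tall, standing on the bench; origin under its centre. Bystander: leave it alone
- tumbler: amber glass tumbler, 70 mm across, 85 mm tall, on the bench; origin under its centre. Bystander
- glue: yellow glue bottle with orange cap, 56 mm across, 150 mm tall, on the bench; origin under its centre. Bystander
- awl: awl with wooden handle, 170 mm long, lying on the bench along its own x. Bystander
- horse: carved wooden horse head, 122 mm tall on a 60 x 45 mm foot, on the bench; origin under its foot. Bystander
- peg: dark wooden tuning peg, 16 mm thick with a 22 mm head, about 36 mm tall in all, standing upright on top of the headstock at its near left corner; origin under its foot. Bystander
- wax: amber jar of wax with a steel cap, 38 mm across, 32 mm tall, standing on top of the headstock at its far right corner; origin under its centre. Bystander

How it is judged:
By the outcome, as a careful person would: the job done as asked, in the order asked, and still so for the second after the job is handed in, with the robot touching nothing.
It also fails if it takes over 46 s, if anything falls off the work surface, if the arm or the gripper's body presses on something with over 40 N, if the wrist force passes 120 N, or if a joint passes its speed limit or range.

ROBOT

A 6-joint arm with a two-finger parallel gripper is mounted at the origin on the work surface. World frame = base frame: x ahead of the robot, y to its left, z up, the work surface at z = 0. Lengths are in m, angles in rad, forces in N, time in s.
With the tool pointing down it reaches from about 0.3 to 0.775 m from the base axis. Payload 14.6 kg.
Tool frame: the origin (TCP) lies between the finger pads; the fingertips stand 11 mm ahead of it and the grasp point (between the pads) lies 8 mm behind it (ctrl.nose_length is the distance from the TCP to the fingertips, in m); z points along the fingers, x is the direction in which the jaws open and shut, and the axes are right-handed (so a half turn about z gives the same grasp; the last joint's range is limited). The gripper opens to 94 mm and grips with 3 to 60 N. Pads are 16 mm wide; open, the fingers measure 119 mm over their backs; the gripper's body (75 mm by 177 mm) begins 78 mm behind the grasp point.
Start: joints at [1.259, 0.3, 1.521, -0, 1.321, -0.067], TCP at [0.133, 0.534, 0.216] pointing down, gripper open.
Joint ranges: [-3.03, 3.03], [-0.79, 2.21], [0.23, 2.52], [-1.04, 4.18], [0, 3.07], [-2.55, 2.55]. Speed limits (rad/s): [2.22, 2.22, 2.57, 3.14, 3.14, 3.14].

INTERFACE

Orientations are given as [roll, pitch, yaw] about the fixed x, y, z axes, in that order (R = Rz(yaw) Ry(pitch) Rx(roll)).
In Python, from station import ctrl gives the robot as it stands.
- The arm moves only by the tool jog_arm, never from a script. Its argument "increments" is a list of rows, each an object with "delta_pos": the shift along the world's x, y, z in units of 0.25 m (1.0 is 0.25 m), a list of three; "dr": the turn, a rotation vector about the world's x, y, z in units of 0.5 rad (1.0 is 0.5 rad), a list of three. A call has 1 to 20 rows; each row is the pose to reach, as a shift and turn from the pose commanded when the call began; what a row does not reach only later rows make up. A row lasts 1/10 s, in which the tool goes at most 50 mm and 8.59 degrees, less where a joint would pass 70% of its speed; a pose out of reach is approached as far as the arm can. A call with a number of a shift or a turn outside -1 to 1 is refused whole. A call with a gripper value outside its range is refused whole. "fingers" is the gripper's target within -1 to 1 (shut at 1, half-way at 0, fully open at -1), set as the call begins (left out, the last holds). The fingers move at their own pace and stop on an object; "squeeze" is the grip in N (left out, the last holds). Time passes only in rows, so rows that repeat a pose let the fingers close. It gives the time, the measured TCP pose, the force and the opening at its end, in the units of the state.
- ctrl.get_obs(): the state, without advancing time (a new reading comes with each control period).
- ctrl.camera(name): name is "scene" or "side" or "wrist"; returns the picture (400x640x3 uint8, red, green, blue); there is no depth.
- ctrl.camera_info(name): a dict with "vertical_fov" (degrees; the focal length in pixels is half the picture's height over the tangent of half this angle, whatever the lens; pixels are square), "cx", "cy" (the principal point, pixels), "rvec" (rotation vector, rad) and "tvec" (3), from world to camera coordinates, as OpenCV has them. Camera axes: x right, y down, z forward; pixel columns grow to the right and rows downward; lengths in m; the calibration is good to about 2 mm. A picture is of the moment at which its call begins: read the wrist's pose just before it. camera_info takes no time and is no camera call; for the wrist camera it gives the pose at the moment of the call.
- ctrl.hand_in(): hands the job in, once; it reports no verdict.
The state is a dict: "time_s": time; "qpos": joint angles; "joint_vel": joint speeds; "tau": joint torques, N m; "ee_pos": TCP position; "eef_rot": TCP orientation; "force": force on the tool from outside, world axes, zero at the start; "moment": the same for the moment, N m; "grip_width": finger opening in m.
Only numpy, scipy, OpenCV 4.12 (cv2) and the standard library are available. Lean on these libraries where they do the work, as an engineer would, in place of code of your own. Each camera call takes 0.05 s, during which the arm holds its last target. There are 200 camera calls.

## Working session

There is one attempt and no reset: what is moved stays moved. The work goes in short steps, Python scripts to look and compute and a tool call to move; the robot and the scene stay as the last step left them, time stands still between calls to the robot, and variables do not carry over. Pictures are saved under pics/ and viewed, about 8 in all and at most 12, crops included, and the job is handed in when it is done.

Besides the shell and the picture viewer there is one more tool, called after ">>>" as a command line: name --argument value ..., lists and objects as JSON in quotes. jog_arm: Moves the arm, as the interface text tells. Its arguments: {"type":"object","properties":{"increments":{"type":"array"},"fingers":{"type":"number"},"squeeze":{"type":"number"}},"required":["increments"]}

```bash
mkdir -p pics; ls
cat > h.py <<'E'
import numpy as np, cv2
from station import ctrl
def cam(n):
    i=ctrl.camera_info(n); R=cv2.Rodrigues(np.array(i['rvec'],float))[0]; t=np.array(i['tvec'],float).ravel()
    return 200/np.tan(np.radians(i['vertical_fov'])/2),i['cx'],i['cy'],R,t
def ray(n,u,v):
    f,cx,cy,R,t=cam(n); d=R.T@np.array([(u-cx)/f,(v-cy)/f,1]); return -R.T@t,d/np.linalg.norm(d)
def onz(n,u,v,z):
    o,d=ray(n,u,v); return o+d*(z-o[2])/d[2]
def proj(n,p):
    f,cx,cy,R,t=cam(n); c=R@np.array(p,float)+t; return np.array([cx+f*c[0]/c[2],cy+f*c[1]/c[2]])
def tri(a,b):
    (o1,d1),(o2,d2)=ray(*a),ray(*b); s=np.linalg.lstsq(np.c_[d1,-d2],o2-o1,rcond=None)[0]
    p,q=o1+s[0]*d1,o2+s[1]*d2; return (p+q)/2,np.linalg.norm(p-q)
def shot(n,f):
    im=ctrl.camera(n); cv2.imwrite('pics/'+f,im[:,:,::-1]); return im
E
python3 - <<'E'
from h import *
for n in('scene','side'):
    print(n,ctrl.camera_info(n)); shot(n,n+'0.png')
print(ctrl.get_obs())
E
```

```text
pics
scene {'vertical_fov': 55.74053019872472, 'cx': 317.8277120337766, 'cy': 196.2995735178605, 'rvec': array([ 1.55590993,  1.92286094, -0.88329505]), 'tvec': array([ 0.09144423, -0.21473787,  1.5461148 ])}
side {'vertical_fov': 47.83641901706567, 'cx': 323.49684138248233, 'cy': 202.1677347419158, 'rvec': array([ 2.25700009, -0.31531914,  0.15848565]), 'tvec': array([-0.44779099,  0.18015536,  1.64135855])}
{'time_s': 0.1, 'qpos': array([ 1.25939895e+00,  3.00392940e-01,  1.52149183e+00,  1.64717831e-05,
        1.32068801e+00, -6.66087727e-02]), 'joint_vel': array([-2.73530464e-04, -1.38049873e-03, -1.79610288e-03,  2.82955690e-03,
        4.50113040e-05,  1.74911111e-05]), 'tau': array([ 2.34990846e-03, -5.32638574e+01, -3.53289521e+01,  7.10352184e-02,
        2.34638614e-02, -8.40316216e-05]), 'ee_pos': array([0.13323216, 0.53340241, 0.21596695]), 'eef_rot': array([-3.14151150e+00,  9.76888152e-04,  1.32600368e+00]), 'force': array([-0.33581403,  0.3617564 , -0.69028438]), 'moment': array([ 0.03178785, -0.01431555,  0.01706476]), 'grip_width': 0.09413698798328686}
```

View pics/scene0.png

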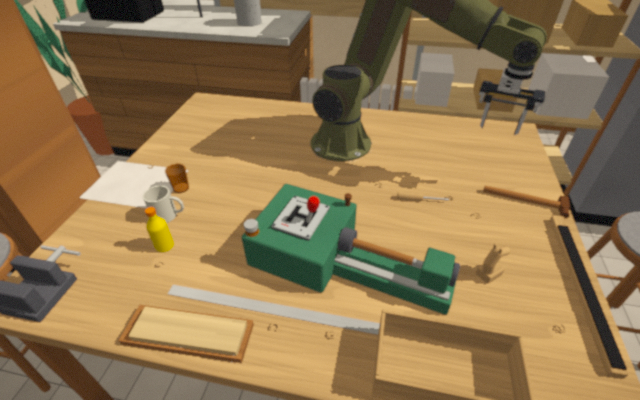

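View pics/side0.png

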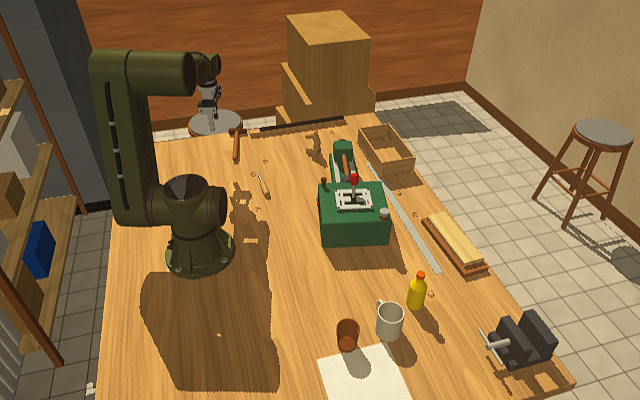

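Scene: lathe headstock near (300,235), with the gate plate at (301,217), the red knob at (313,203), the peg at (348,199) and the wax at (251,227). Side: plate at (354,199), knob at (354,178). Next I'll measure these and look at crops.

Run:
```python
from h import *
S={}
for n,(x0,y0,w) in dict(scene=(240,175,125),side=(305,160,100)).items():
    im=cv2.imread(f'pics/{n}0.png'); h=cv2.cvtColor(im,cv2.COLOR_BGR2HSV)
    m=((h[...,0]<6)|(h[...,0]>174))&(h[...,1]>180)&(h[...,2]>110); m=m.astype(np.uint8)
    k,l,st,c=cv2.connectedComponentsWithStats(m)
    for j in range(1,k):
        if st[j,4]>15 and x0<c[j,0]<x0+w and y0<c[j,1]<y0+100: print(n,'red',st[j],c[j]); S.setdefault(n,c[j])
    pm=((h[...,1]<40)&(h[...,2]>130)).astype(np.uint8)
    k,l,st,c=cv2.connectedComponentsWithStats(pm)
    for j in range(1,k):
        if st[j,4]>100 and x0<c[j,0]<x0+w and y0<c[j,1]<y0+100:
            hull=cv2.convexHull(cv2.findContours((l==j).astype(np.uint8),0,1)[0][0])
            q=cv2.approxPolyDP(hull,4,True)[:,0]
            print(n,'plate',st[j],c[j],q.tolist()); print([onz(n,*p,.136).round(4).tolist() for p in q])
    cr=cv2.resize(im[y0:y0+75,x0:x0+w],None,fx=400/w,fy=400/w,interpolation=cv2.INTER_CUBIC); cv2.imwrite(f'pics/c_{n}.png',cr)
print(tri(('scene',*S['scene']),('side',*S['side'])))
a,b=[cv2.imread(f'pics/c_{n}.png') for n in('scene','side')]
H=max(a.shape[0],b.shape[0]); f=lambda i:cv2.copyMakeBorder(i,0,H-i.shape[0],0,0,0)
cv2.imwrite('pics/crop1.png',np.hstack([f(a),f(b)]))
```

```text
scene red [308 196  11  15 122] [312.85245902 203.14754098]
scene plate [274 196  56  43 999] [300.16716717 217.54254254] [[293, 197], [329, 207], [309, 238], [274, 226]]
[[0.5056, -0.0548, 0.136], [0.5264, 0.0554, 0.136], [0.6519, 0.0276, 0.136], [0.6289, -0.0738, 0.136]]
scene plate [244 220  14  11 115] [251.02608696 224.32173913] [[257, 222], [253, 230], [244, 225], [247, 220]]
[[0.6238, -0.1233, 0.136], [0.6543, -0.1237, 0.136], [0.6417, -0.1537, 0.136], [0.6221, -0.1524, 0.136]]
side red [350 173   8  12  79] [353.56962025 178.60759494]
side plate [335 189  37  19 263] [352.54752852 198.54752852] [[369, 191], [369, 206], [337, 205], [337, 190]]
[[0.6468, 0.0105, 0.136], [0.6162, -0.0709, 0.136], [0.506, -0.0345, 0.136], [0.5321, 0.0486, 0.136]]
(array([0.58609419, 0.02368937, 0.19763714]), np.float64(0.0006392940251083492))
```

View pics/crop1.png

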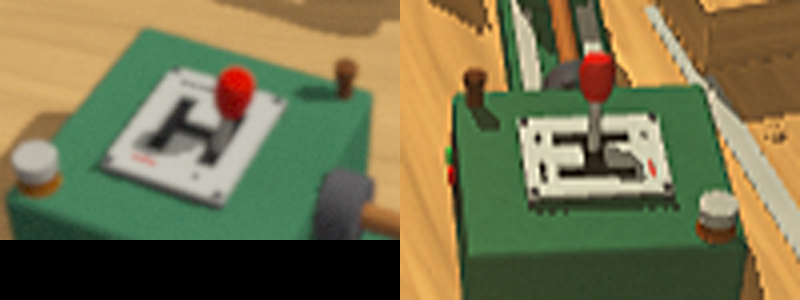

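The measurements agree. Gate centre is about (0.577,-0.0115), yaw about -0.19. The knob is about (0.586,0.024,0.198), which puts it in the left leg close to the cross lane. Next I'll shut the fingers and move to a hover on the knob's left.

>>> jog_arm --increments '[{"delta_pos":[0,0,0.12],"dr":[0,0,0]},{"delta_pos":[0.05,-0.05,0.25],"dr":[0,0,0.02]},{"delta_pos":[0.15,-0.15,0.36],"dr":[0,0,0.05]},{"delta_pos":[0.25,-0.25,0.46],"dr":[0,0,0.1]},{"delta_pos":[0.36,-0.36,0.46],"dr":[0,0,0.11]},{"delta_pos":[0.48,-0.48,0.46],"dr":[0,0,0.11]},{"delta_pos":[0.6,-0.6,0.46],"dr":[0,0,0.11]},{"delta_pos":[0.72,-0.72,0.46],"dr":[0,0,0.11]},{"delta_pos":[0.84,-0.84,0.46],"dr":[0,0,0.11]},{"delta_pos":[0.94,-0.94,0.46],"dr":[0,0,0.11]},{"delta_pos":[1,-1,0.46],"dr":[0,0,0.11]},{"delta_pos":[1,-1,0.46],"dr":[0,0,0.11]}]' --fingers 1 --squeeze 5

```text
time_s: 1.3
ee_pos: [0.3845, 0.2821, 0.331]
eef_rot: [-3.141, 0.001, 1.378]
force: [-0.7, 0.1, -0.5]
grip_width: 0.002
```

>>> jog_arm --increments '[{"delta_pos":[0.1,-0.1,0],"dr":[0,0,0]},{"delta_pos":[0.22,-0.22,0],"dr":[0,0,0]},{"delta_pos":[0.34,-0.34,0],"dr":[0,0,0]},{"delta_pos":[0.46,-0.46,0],"dr":[0,0,0]},{"delta_pos":[0.58,-0.58,0],"dr":[0,0,0]},{"delta_pos":[0.7,-0.7,0],"dr":[0,0,0]},{"delta_pos":[0.8,-0.8,0],"dr":[0,0,0]},{"delta_pos":[0.85,-0.84,0],"dr":[0,0,0]},{"delta_pos":[0.85,-0.84,0],"dr":[0,0,0]},{"delta_pos":[0.85,-0.84,0],"dr":[0,0,0]}]'

```text
time_s: 2.3
ee_pos: [0.5953, 0.0747, 0.3312]
eef_rot: [-3.141, -0.0, 1.382]
force: [0.5, 0.3, -0.3]
grip_width: 0.0005
```

Run:
```python
from h import *
o=ctrl.get_obs(); print(o['time_s'],o['ee_pos'],o['eef_rot'],o['force'],o['grip_width'])
im=shot('wrist','w1.png'); 
c=np.array([.577,-.0115,.136]);f=np.array([.982,-.189,0]);l=np.array([.189,.982,0])
for nm,p in dict(c=c,s3=c+.03*f-.024*l,knob=[.586,.0237,.1976],c1=c+.066*f+.055*l,c2=c-.066*f-.055*l,c3=c+.066*f-.055*l,c4=c-.066*f+.055*l).items(): print(nm,proj('wrist',p).round(1))
```

```text
2.3 [0.59529248 0.07474851 0.33117372] [-3.14090149e+00 -6.31694035e-05  1.38157858e+00] [ 0.45609563  0.28076704 -0.34844122] 0.0005342504096832773
c [246.6 178.6]
s3 [229.1 201.8]
knob [267.7 192. ]
c1 [291.9 228.5]
c2 [197.2 124. ]
c3 [207.3 228.4]
c4 [289.6 124.2]
```

View pics/w1.png

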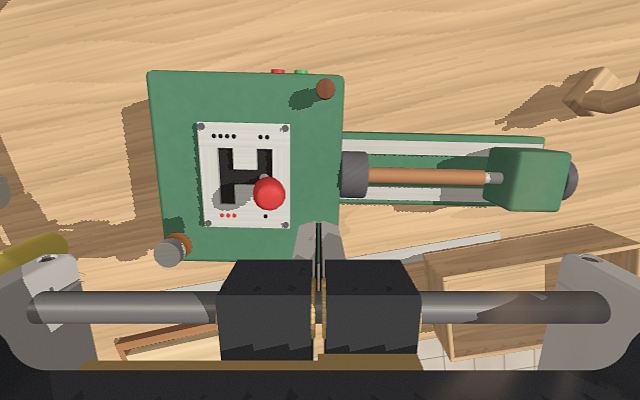

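Wrist view: plate corners are near (198,122), (290,124), (291,228) and (203,228), and the knob is at (269,193), which matches my projection. I'll refine the numbers.

Run:
```python
from h import *
im=cv2.imread('pics/w1.png'); h=cv2.cvtColor(im,cv2.COLOR_BGR2HSV)
g=((h[...,0]>60)&(h[...,0]<90)&(h[...,1]>80)).astype(np.uint8)
roi=np.zeros_like(g); roi[100:245,165:320]=1
pm=cv2.morphologyEx(((1-g)&roi),cv2.MORPH_OPEN,np.ones((5,5)))
k,L,st,c=cv2.connectedComponentsWithStats(pm); j=L[140,215]; print(st[j])
cn=max(cv2.findContours((L==j).astype(np.uint8),0,1)[0],key=cv2.contourArea)
q=cv2.approxPolyDP(cv2.convexHull(cn),5,True)[:,0]; print(q.tolist())
P=np.array([onz('wrist',*p,.136) for p in q]); print(P.round(4))
r=cv2.minAreaRect((P[:,:2]*1000).astype(np.float32)); print(r)
m=(((h[...,0]<6)|(h[...,0]>174))&(h[...,1]>160)&(h[...,2]>100)).astype(np.uint8)&roi
k,L,st,c=cv2.connectedComponentsWithStats(m); j=1+np.argmax(st[1:,4]); print(st[j],c[j])
print(onz('wrist',*c[j],.205)); print('tri',tri(('wrist',*c[j]),('side',353.6,178.6)),tri(('wrist',*c[j]),('scene',312.9,203.1)))
```

```text
[ 197  121   94  108 9585]
[[197, 121], [290, 124], [289, 228], [204, 226]]
[[ 0.4984 -0.0522  0.136 ]
 [ 0.5225  0.0555  0.136 ]
 [ 0.6508  0.0265  0.136 ]
 [ 0.6274 -0.0813  0.136 ]]
((574.9484252929688, -12.891532897949219), (110.39321899414062, 132.35130310058594), 77.32276153564453)
[253 177  32  33 816] [268.32598039 193.20343137]
[0.58580999 0.02564306 0.205     ]
tri (array([0.5870516 , 0.02403239, 0.19709126]), np.float64(0.0008455410970982923)) (array([0.58706274, 0.0243358 , 0.19906476]), np.float64(5.023323480801043e-05))
```

The plate measures 110×132 mm as it should. Centre is (0.575,-0.013), yaw -0.221. The knob sits 3.6 mm forward and 38.7 mm left of the gate middle, so it is already at the lane. I'll lower the fingers to its left.

>>> jog_arm --increments '[{"delta_pos":[0.006,-0.018,-0.1],"dr":[0,0,-0.06]},{"delta_pos":[0.006,-0.018,-0.22],"dr":[0,0,-0.06]},{"delta_pos":[0.006,-0.018,-0.34],"dr":[0,0,-0.06]},{"delta_pos":[0.006,-0.018,-0.46],"dr":[0,0,-0.06]},{"delta_pos":[0.006,-0.018,-0.55],"dr":[0,0,-0.06]},{"delta_pos":[0.006,-0.018,-0.59],"dr":[0,0,-0.06]},{"delta_pos":[0.006,-0.018,-0.59],"dr":[0,0,-0.06]},{"delta_pos":[0.006,-0.018,-0.59],"dr":[0,0,-0.06]}]'

```text
time_s: 3.15
ee_pos: [0.5975, 0.0696, 0.1854]
eef_rot: [3.14, -0.001, 1.352]
force: [-0.1, -0.7, 1.3]
grip_width: 0.0005
```

>>> jog_arm --increments '[{"delta_pos":[-0.008,-0.035,0],"dr":[0,0,0]},{"delta_pos":[-0.014,-0.06,0],"dr":[0,0,0]},{"delta_pos":[-0.018,-0.08,0],"dr":[0,0,0]},{"delta_pos":[-0.022,-0.1,0],"dr":[0,0,0]},{"delta_pos":[-0.027,-0.12,0],"dr":[0,0,0]},{"delta_pos":[-0.031,-0.14,0],"dr":[0,0,0]},{"delta_pos":[-0.031,-0.14,0],"dr":[0,0,0]}]'

```text
time_s: 3.85
ee_pos: [0.5894, 0.0335, 0.184]
eef_rot: [-3.142, 0.0, 1.35]
force: [0.7, 1.9, 0.6]
grip_width: 0.0003
```

Force is about 2 N, as expected for moving the lever. I'll continue.

>>> jog_arm --increments '[{"delta_pos":[-0.005,-0.02,0],"dr":[0,0,0]},{"delta_pos":[-0.009,-0.04,0],"dr":[0,0,0]},{"delta_pos":[-0.014,-0.06,0],"dr":[0,0,0]},{"delta_pos":[-0.018,-0.08,0],"dr":[0,0,0]},{"delta_pos":[-0.023,-0.1,0],"dr":[0,0,0]},{"delta_pos":[-0.027,-0.12,0],"dr":[0,0,0]},{"delta_pos":[-0.027,-0.12,0],"dr":[0,0,0]}]'

```text
time_s: 4.55
ee_pos: [0.5827, 0.0034, 0.184]
eef_rot: [-3.142, 0.0, 1.35]
force: [0.4, 0.8, 1.1]
grip_width: 0.0003
```

```bash
cat >> h.py <<'E'
C=np.array([.575,-.013]);F=np.array([.9757,-.2192]);Lf=np.array([.2192,.9757])
def red(n,box,f):
    im=shot(n,f)[:,:,::-1].copy(); h=cv2.cvtColor(im,cv2.COLOR_BGR2HSV)
    m=(((h[...,0]<6)|(h[...,0]>174))&(h[...,1]>170)&(h[...,2]>100)).astype(np.uint8)
    x0,y0,x1,y1=box; r=np.zeros_like(m); r[y0:y1,x0:x1]=1
    k,L,st,c=cv2.connectedComponentsWithStats(m&r)
    j=1+np.argmax(st[1:,4]); return c[j],st[j]
def knob(tag):
    a,sa=red('scene',(265,180,340,230),f's_{tag}.png'); b,sb=red('side',(325,160,385,200),f'd_{tag}.png')
    p,e=tri(('scene',*a),('side',*b)); d=p[:2]-C
    print('px',a,sa,b,sb); print('knob',p.round(4),'gap',round(e,4),'fwd %.4f left %.4f'%(d@F,d@Lf))
    o=ctrl.get_obs(); d=o['ee_pos'][:2]-C
    print(o['time_s'],'tcp fwd %.4f left %.4f'%(d@F,d@Lf),o['ee_pos'],o['force'])
E
python3 - <<'E'
from h import *
knob('2')
a=cv2.imread('pics/s_2.png')[165:250,235:365]; b=cv2.imread('pics/d_2.png')[140:225,290:420]
cv2.imwrite('pics/crop2.png',cv2.resize(np.hstack([a,b]),None,fx=3,fy=3,interpolation=2))
E
```

```text
px [294.94285714 197.15238095] [291 190   8  16 105] [355.30769231 185.58974359] [352 180   8  12  78]
knob [ 0.5767 -0.0255  0.203 ] gap 0.0025 fwd 0.0044 left -0.0118
4.65 tcp fwd 0.0038 left 0.0182 [0.58272808 0.00387339 0.18384602] [ 0.01424286 -0.53918503  0.85729959]
```

View pics/crop2.png

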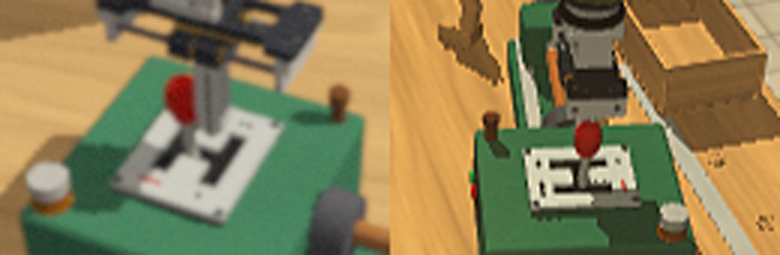

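The crops show the lever crossing. The knob is 12 mm right of the middle, 4 mm forward, and moving freely. I'll continue into the right leg.

>>> jog_arm --increments '[{"delta_pos":[-0.005,-0.02,0],"dr":[0,0,0]},{"delta_pos":[-0.009,-0.04,0],"dr":[0,0,0]},{"delta_pos":[-0.014,-0.06,0],"dr":[0,0,0]},{"delta_pos":[-0.018,-0.08,0],"dr":[0,0,0]},{"delta_pos":[-0.021,-0.094,0],"dr":[0,0,0]},{"delta_pos":[-0.021,-0.094,0],"dr":[0,0,0]}]'

```text
time_s: 5.25
ee_pos: [0.5774, -0.0199, 0.1838]
eef_rot: [-3.141, 0.0, 1.35]
force: [0.7, 1.1, -0.7]
grip_width: 0.0006
```

Run:
```python
from h import *
knob('3')
```

```text
px [286.68518519 195.75925926] [282 189  10  15 108] [355.81578947 190.68421053] [352 186   9  11  76]
knob [ 0.5708 -0.0495  0.199 ] gap 0.0035 fwd 0.0039 left -0.0365
5.35 tcp fwd 0.0039 left -0.0059 [ 0.57753345 -0.01958468  0.18400012] [ 0.89805828  0.25615207 -0.09425043]
```

>>> jog_arm --increments '[{"delta_pos":[-0.002,-0.008,0],"dr":[0,0,0]},{"delta_pos":[-0.003,-0.014,0],"dr":[0,0,0]},{"delta_pos":[-0.003,-0.014,0],"dr":[0,0,0]},{"delta_pos":[0.005,0.02,0],"dr":[0,0,0]},{"delta_pos":[0.018,0.08,0],"dr":[0,0,0]},{"delta_pos":[0.026,0.12,0],"dr":[0,0,0]},{"delta_pos":[0.026,0.12,0],"dr":[0,0,0]}]'

```text
time_s: 6.05
ee_pos: [0.5843, 0.0124, 0.1839]
eef_rot: [3.142, -0.0, 1.353]
force: [0.2, 0.7, -0.3]
grip_width: 0.0004
```

Run:
```python
from h import *
knob('4')
```

```text
px [286.41085271 195.82170543] [281 189  12  15 129] [356.22368421 191.13157895] [352 186  10  12  76]
knob [ 0.5714 -0.0507  0.1984] gap 0.002 fwd 0.0047 left -0.0376
6.15 tcp fwd 0.0036 left 0.0254 [0.58404415 0.01101206 0.18387203] [ 0.66017478  0.22320979 -0.25397428]
```

Knob is 38 mm right (lean about 0.235) and at the lane. I'll move round behind it at the same height, well clear of it.

>>> jog_arm --increments '[{"delta_pos":[-0.06,0.013,0],"dr":[0,0,0]},{"delta_pos":[-0.12,0.026,0],"dr":[0,0,0]},{"delta_pos":[-0.176,0.039,-0.008],"dr":[0,0,0]},{"delta_pos":[-0.176,0.039,-0.016],"dr":[0,0,0]},{"delta_pos":[-0.19,-0.03,-0.016],"dr":[0,0,0]},{"delta_pos":[-0.21,-0.11,-0.016],"dr":[0,0,0]},{"delta_pos":[-0.225,-0.18,-0.016],"dr":[0,0,0]},{"delta_pos":[-0.231,-0.206,-0.016],"dr":[0,0,0]},{"delta_pos":[-0.231,-0.206,-0.016],"dr":[0,0,0]},{"delta_pos":[-0.231,-0.206,-0.016],"dr":[0,0,0]}]'

```text
time_s: 7.15
ee_pos: [0.5266, -0.0406, 0.1799]
eef_rot: [-3.142, -0.0, 1.351]
force: [-0.4, 0.2, 0.5]
grip_width: 0.0006
```

Run:
```python
from h import *
knob('5')
```

```text
px [286.50757576 195.77272727] [281 189  12  15 132] [356.69642857 191.83928571] [352 187  10  10  56]
knob [ 0.5716 -0.0517  0.1972] gap 0.0011 fwd 0.0051 left -0.0386
7.25 tcp fwd -0.0413 left -0.0373 [ 0.52650278 -0.04029815  0.17988997] [-0.35171366  0.46457076 -0.43946927]
```

>>> jog_arm --increments '[{"delta_pos":[0.039,-0.009,0],"dr":[0,0,0]},{"delta_pos":[0.06,-0.013,0],"dr":[0,0,0]},{"delta_pos":[0.08,-0.018,0],"dr":[0,0,0]},{"delta_pos":[0.1,-0.022,0],"dr":[0,0,0]},{"delta_pos":[0.12,-0.027,0],"dr":[0,0,0]},{"delta_pos":[0.14,-0.031,0],"dr":[0,0,0]},{"delta_pos":[0.16,-0.036,0],"dr":[0,0,0]},{"delta_pos":[0.18,-0.041,0],"dr":[0,0,0]},{"delta_pos":[0.18,-0.041,0],"dr":[0,0,0]}]'

```text
time_s: 8.15
ee_pos: [0.5717, -0.0512, 0.1797]
eef_rot: [-3.141, -0.0, 1.351]
force: [0.2, 1.1, -0.5]
grip_width: 0.0005
```

Run:
```python
from h import *
knob('6')
```

```text
px [282.26315789 202.40601504] [276 196  13  14 133] [362.93023256 193.44186047] [360 191   8   7  43]
knob [ 0.5928 -0.0581  0.1906] gap 0.0021 fwd 0.0272 left -0.0402
8.25 tcp fwd 0.0048 left -0.0380 [ 0.57137464 -0.05117301  0.17986129] [-0.60233889  0.76355796  0.03076079]
```

>>> jog_arm --increments '[{"delta_pos":[0.014,-0.003,0],"dr":[0,0,0]},{"delta_pos":[0.028,-0.006,0],"dr":[0,0,0]},{"delta_pos":[0.039,-0.009,0],"dr":[0,0,0]},{"delta_pos":[0.047,-0.011,0],"dr":[0,0,0]},{"delta_pos":[0.047,-0.011,0],"dr":[0,0,0]}]'

```text
time_s: 8.75
ee_pos: [0.5833, -0.054, 0.1799]
eef_rot: [3.142, 0.0, 1.351]
force: [-0.5, 1.0, -0.5]
grip_width: 0.0002
```

Run:
```python
from h import *
knob('7')
a=cv2.imread('pics/s_7.png')[165:250,235:365]; b=cv2.imread('pics/d_7.png')[140:225,290:420]
cv2.imwrite('pics/crop7.png',cv2.resize(np.hstack([a,b]),None,fx=3,fy=3,interpolation=2))
```

```text
px [280.41269841 206.02380952] [275 199  12  15 126] [366.70833333 193.25      ] [363 190   9   8  48]
knob [ 0.6065 -0.0594  0.1897] gap 0.0026 fwd 0.0409 left -0.0384
8.85 tcp fwd 0.0169 left -0.0381 [ 0.5830998  -0.05391513  0.17996421] [-0.64583496 -0.28634615 -1.55176799]
```

View pics/crop7.png

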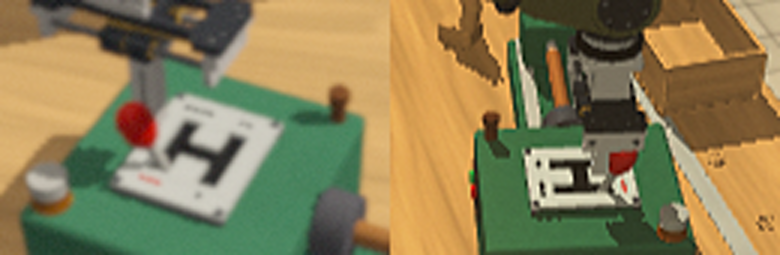

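The lever is well into slot 3: the knob is about 41 mm forward and the shaft is by the red dots. I'll now take small steps until the hard end shows in the force.

>>> jog_arm --increments '[{"delta_pos":[0.006,-0.0013,0],"dr":[0,0,0]},{"delta_pos":[0.012,-0.0026,0],"dr":[0,0,0]},{"delta_pos":[0.016,-0.0035,0],"dr":[0,0,0]},{"delta_pos":[0.016,-0.0035,0],"dr":[0,0,0]}]'

```text
time_s: 9.25
ee_pos: [0.5869, -0.0547, 0.1798]
eef_rot: [-3.141, 0.0, 1.351]
force: [-4.2, 1.3, -1.7]
grip_width: 0.0008
```

>>> jog_arm --increments '[{"delta_pos":[0.004,-0.001,0],"dr":[0,0,0]},{"delta_pos":[0.006,-0.0013,0],"dr":[0,0,0]},{"delta_pos":[0.006,-0.0013,0],"dr":[0,0,0]}]'

```text
time_s: 9.55
ee_pos: [0.5877, -0.0549, 0.1796]
eef_rot: [-3.139, 0.0, 1.351]
force: [-10.3, 3.1, -0.6]
grip_width: 0.0009
```

Force rose to 10 N and the motion stopped, so the lever is at the hard end. I'll back straight off, then go up and clear.

>>> jog_arm --increments '[{"delta_pos":[-0.02,0.004,0],"dr":[0,0,0]},{"delta_pos":[-0.08,0.018,0],"dr":[0,0,0]},{"delta_pos":[-0.15,0.034,0],"dr":[0,0,0]},{"delta_pos":[-0.23,0.052,0.05],"dr":[0,0,0]},{"delta_pos":[-0.32,0.07,0.15],"dr":[0,0,0]},{"delta_pos":[-0.4,0.09,0.3],"dr":[0,0,0]},{"delta_pos":[-0.45,0.1,0.45],"dr":[0,0,0]},{"delta_pos":[-0.45,0.1,0.55],"dr":[0,0,0]},{"delta_pos":[-0.45,0.1,0.6],"dr":[0,0,0]},{"delta_pos":[-0.45,0.1,0.6],"dr":[0,0,0]},{"delta_pos":[-0.45,0.1,0.6],"dr":[0,0,0]}]'

```text
time_s: 10.65
ee_pos: [0.476, -0.0302, 0.3286]
eef_rot: [-3.14, 0.0, 1.351]
force: [0.3, -0.2, 0.5]
grip_width: 0.0002
```

Run:
```python
from h import *
knob('8')
shot('wrist','w8.png')
a=cv2.imread('pics/s_8.png')[150:270,130:360]; w=cv2.imread('pics/w8.png')[0:400]
b=cv2.imread('pics/d_8.png')[140:260,300:420]
a=cv2.resize(a,(460,240));b=cv2.resize(b,(240,240),interpolation=2)
w=cv2.resize(w,(560,350)); t=np.hstack([a,b]); 
cv2.imwrite('pics/crop8.png',np.vstack([t,cv2.copyMakeBorder(w,0,0,0,140,0)]))
```

```text
px [279.5        207.16911765] [273 201  13  14 136] [367.94666667 191.69333333] [364 187  10  11  75]
knob [ 0.6129 -0.0582  0.1932] gap 0.001 fwd 0.0469 left -0.0358
10.75 tcp fwd -0.0929 left -0.0384 [ 0.47592103 -0.03013558  0.32832149] [-0.28641354  0.99962893 -0.29096318]
```

View pics/crop8.png

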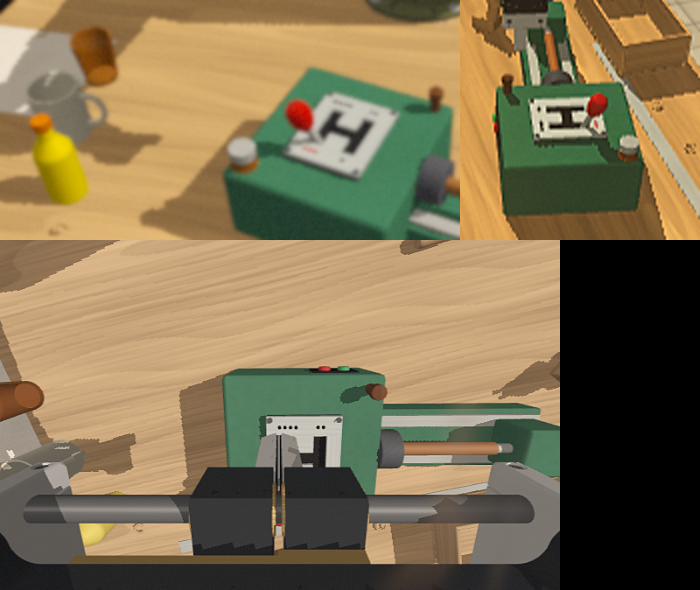

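The knob is 46.9 mm forward (lean about 0.29) and 36 mm right. The bystanders in view still stand, and the arm is clear.

```bash
python3 -c "
from station import ctrl
print(ctrl.hand_in())"
```

```text
the job is handed in; nothing more can be done
None
```

The lathe is in third gear and the job is handed in. I pushed the lever across the lane to the right, then forward to the hard end of the third slot. I used only the outside of the shut fingers.

- **Start:** the lever was already at the cross lane in the left leg (lean about 0.02 forward), so there was no separate push along the leg.
- **Third slot:** after backing off, the knob measured 46.9 mm forward (lean about 0.29, fully home) and 36 mm right. At the end of the push the force rose to about 10 N and the motion stopped. Until then pushing took about 2 N or less.
- **Fourth slot:** every reading in the lane and right leg had the knob 4 mm or more forward of the gate's middle, so it never went towards the fourth slot.
- **Surroundings:** in the last pictures the peg, wax, mug, tumbler and glue stood as before. I did not check the horse and awl there, but the arm stayed well above them.
- **Finish:** the arm ended clear of the lever, about 11 s into the 46 s allowed.
- **Disagreement:** the two camera views of the knob differed by 2–3 mm while the gripper partly hid it. With the arm clear they agreed to 1 mm.

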